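Reset the throwing gauge one hole further out and hold its pin home

ROBOT

A 6-joint arm with a two-finger parallel gripper is mounted at the origin on the work surface. World frame = base frame: x ahead of the robot, y to its left, z up, the work surface at z = 0. Lengths are in m, angles in rad, forces in N, time in s.
With the tool pointing down it reaches from about 0.25 to 0.725 m from the base axis. Payload 4 kg.
Tool frame: the origin (TCP) lies on the centre line of the jaws, within the pads' length; the fingertips stand 14 mm ahead of it and the grasp point (between the pads) lies 5 mm behind it; z points along the fingers, x is the direction in which the jaws open and shut, and the axes are right-handed (so a half turn about z gives the same grasp; the last joint's range is limited). The gripper opens to 85 mm and grips with 20 to 120 N. Pads are 22 mm wide; open, the fingers measure 114 mm over their backs; the gripper's body (76 mm by 85 mm) begins 54 mm behind the grasp point. The pads swing forward as they close: fully open they stand 13 mm farther back than shut.
Start: joints at [1.315, 0.241, 0.005, 1.335, 0, 1.571], TCP at [0.127, 0.484, 0.245] pointing down, gripper open.
Joint ranges: [-2.72, 2.72], [-1.05, 1.87], [-1.09, 1.28], [-1.99, 2.15], [-1.42, 1.44], [-3.14, 3.14]. Speed limits (rad/s): [2.79, 2.79, 3.14, 3.14, 3.14, 3.14].

INTERFACE

Orientations are given as a unit quaternion [x, y, z, w].
In Python, from workcell import get_obs, optics, ticket gives the robot as it stands.
- The arm moves only by the shell command python3 -m inch 'ROWS'. ROWS is JSON, a list that holds one entry, the list of rows, each a list of 5 numbers: the finger opening in cm, from 0 to 8.54, then the shift along the tool's x, y, z in cm, then the turn about the tool's z in degrees. In form: [[[fingers, dx, dy, dz, roll], ...]]. A call has exactly 5 rows; each row is the pose to reach, as a shift and turn from the pose measured when the call began, along the tool's axes at that moment; what a row does not reach only later rows make up. A row lasts 1/8 s, in which the tool goes at most 62.5 mm and 10.7 degrees, less where a joint would pass 70% of its speed; a pose out of reach is approached as far as the arm can. A call with a gripper value outside its range is refused whole. The fingers move at their own pace and stop on an object; the grip force is fixed at half the most. Time passes only in rows, so rows that repeat a pose let the fingers close, or fill a call up. It gives the time, the measured TCP pose, the force and the opening at its end, in the units of the state.
- get_obs(): the state, without advancing time (a new reading comes with each control period).
- optics.camera(name): name is "scene" or "side" or "wrist"; returns (picture, depth): 480x640x3 uint8, red, green, blue; 480x640 float32, m along the optical axis (not along the pixel's ray), 0 where there is no reading.
- optics.camera_info(name): a dict with "vfov" (degrees; the focal length in pixels is half the picture's height over the tangent of half this angle, whatever the lens; pixels are square), "cx", "cy" (the principal point, pixels), "k1" (the pictures are not rectified: a ray, as slopes to the right and down, at radius r is drawn at 1 + k1 r^2 times it, then the intrinsics apply), "R" (3x3) and "t" (3): a world point X has camera coordinates R X + t. Camera axes: x right, y down, z forward; pixel columns grow to the right and rows downward; lengths in m; the calibration is good to about 2 mm. A picture is of the moment at which its call begins: read the wrist's pose just before it. camera_info takes no time and is no camera call; for the wrist camera it gives the pose at the moment of the call.
- ticket.job_done(): hands the job in, once; it reports no verdict.
The state is a dict: "clock": time; "joint_pos": joint angles; "joint_vel": joint speeds; "tau": joint torques, N m; "eef_pos": TCP position; "tool_rot": TCP orientation; "ft_force": force on the tool from outside, world axes, zero at the start; "ft_torque": the same for the moment, N m; "grip_width": finger opening in m.
Only numpy, scipy, OpenCV 4.12 (cv2) and the standard library are available. Lean on these libraries where they do the work, as an engineer would, in place of code of your own. Each camera call takes 0.05 s, during which the arm holds its last target.

TASK

Get the throwing gauge ready for the next, narrower jar: swing its arm round until it points straight at the middle of the wheel and set the pointer so that it hangs plumb. Then pull up the lock plunger's knob, slide the sleeve one hole further out towards the wheel and let the pin go fully home in that hole, and finish still holding the knob in the gripper with the pin home, so that I can check the setting. Keep off the wheel and its clay, and leave the other things on the bench where they are.

Things in the scene. Friction and masses are not known exactly. Their poses are not given: they have to be found in the camera images.
- swivel_axis (a point): The throwing gauge: a grey foot plate (130 x 95) bolted to the bench, a 22 mm post, and on it a level arm that turns about the post: a square 20 mm aluminium bar with dark holes 25 apart in its top, and a dark steel sleeve that slides on its end. This point: on the swivel's upright axis, at the height of the arm's centre line (230 above the bench). It turns with the arm: x outwards along it, z up.
- bar (a joint): Swivel angle of the arm about the post (rad), positive anticlockwise seen from above; 0 has no meaning for the job. Range -1.4 to 1.0, never at its stops in this job. Stiff (about 0.6 N m, 3 N at the sleeve), and it stays where it is left.
- sleeve_grip (a point): A place to take the sleeve: middle of its cross-section, on the arm's centre line, 215 from the swivel axis at the start. The sleeve is a square tube 28 wide, 28 tall, from 120 to 270 from the swivel axis at the start; its axes are the arm's. Its top is bare between the plunger, 70 behind this point, and the pointer's hinge, 75 in front of it.
- sleeve (a joint): How far the sleeve has been slid out along the bar (m): about 0 in the hole where its pin sits at the start, positive outwards, away from the post. The holes are every 0.025. It rubs with about 4 N; the pin has about 1.5 mm of play to either side in a hole, so the sleeve can shift by that much.
- knob_mid (a point): Middle of the black knob (26 across, 22 tall) of the lock plunger, which stands upright on the sleeve near its rear end, 145 from the swivel axis at the start. Home, the knob's middle is 46 above the arm's centre line and its underside 21 above the sleeve's top, on a 16 mm barrel. The plunger is carried by the sleeve: the raised knob, pushed along the arm, slides the sleeve.
- plunger (a joint): How far the plunger is pulled up (m): 0 home, with its 7 mm pin 8 mm deep in a hole of the bar; at 0.008 or more the pin is clear of the hole; stop at 0.014. A spring presses it down: about 4 N home, 9 N at the stop. Let go between two holes, the pin rides on the bar and drops into the next hole that it meets.
- lever_ball (a point): Centre of the black ball, 16 across, on the end of the pointer's short lever: 46 from the hinge, on a 6 mm steel rod, on the other side of the hinge from the pointer rod and in line with it. Held lightly it turns between the fingers as it is led round the hinge.
- pointer_pivot (a point): The middle of the pointer's hinge at the outer end of the sleeve, on the arm's centre line, 290 from the swivel axis at the start; the hinge axis is level and square to the arm. The clevis about it reaches 9 above the centre line and is 26 wide.
- pointer (a joint): Tilt of the pointer (rad): 0 with the rod hanging plumb and the ball lever upright; positive with the rod's tip folded back under the sleeve and the ball leaning outwards. Stiff (about 0.045 N m, 1 N at the ball), stays where it is left.
- pointer_tip (a point): The rubber tip at the lower end of the pointer, a 6 mm rod, 70 from the hinge; the z axis runs up the rod and the ball lever.
- wheel_middle (a point): The middle of the wheel: on its axis, at the top of the plywood bat, 84 above the bench. The metal wheel head is 270 across in a white splash pan 352 across; a low lump of wet centred clay, 116 across and 56 tall, sits in the middle.
- wheel: The wheel as a whole (pan, head, bat, clay), fixed. Origin: on the wheel's axis, on the bench.
- beaker: Unglazed red clay beaker, 68 wide, 85 tall, standing loose on the bench beyond the gauge's foot. Bystander. Origin: centre of its underside.
- bowl: Red clay bowl, 136 wide, 55 tall, loose on the bench. Bystander. Origin: centre of its underside.
- vase: Dark glazed round vase, 96 wide, 98 tall, loose on the far side. Bystander. Origin: centre of its underside.
- jar: Red clay jar, 76 wide, 98 tall, loose on the bench to the right. Bystander. Origin: centre of its underside.
- loop_tool: Trimming tool with a wooden handle and a wire loop, 170 long, 16 thick, lying loose between gauge and robot. Bystander. Origin: on its underside, at the middle of the handle.
- wood_knife: Dark wooden modelling knife, 235 long, 8 thick, lying loose. Bystander. Origin: middle of its underside.
- rib: Round wooden throwing rib, 84 across, 8 thick, lying loose. Bystander. Origin: middle of its underside.

How it is judged:
On the way, in this order (a step that is already met when the one before it is completed fails the run):
1. the arm points at the middle of the wheel and the pointer hangs plumb (y of wheel_middle in the frame of swivel_axis between -0.018 and 0.018 m and x of wheel_middle in the frame of swivel_axis above 0.2 m and value of joint pointer between -0.12 and 0.12 rad), for 0.2 s.
2. the plunger is pulled up until its pin is clear of the hole (value of joint plunger above 0.0065 m), for 0.05 s.
At the end, for the whole second after the job is handed in: The arm's centre line passes within 18 mm of the wheel's middle, the pointer hangs within 0.12 rad of plumb, the sleeve is one hole (25 mm, give or take 3.5 mm) further out, the pin is home (plunger within 2 mm of fully down), and the fingers still hold the knob with more than 2 N (all of step 1 and value of joint sleeve between 0.0215 and 0.0285 m and value of joint plunger below 0.002 m and contact force between the fingers and plunger above 2 N); the arm keeps its last pose, push and grip.
It fails at once if the wheel or its clay is pushed by the robot (contact force between any of the arm, the fingers and wheel above 2 N).
It fails at once if another thing on the bench is moved more than 25 mm (distance of any of beaker, bowl, vase, jar, loop_tool, wood_knife, rib from where it was at the start of the episode above 0.025 m).
It also fails if it takes over 58 s, if anything falls off the work surface, if the arm or the gripper's body presses on something with over 40 N, if the wrist force passes 120 N, or if a joint passes its speed limit or range.

## Working session

There is one attempt and no reset: what is moved stays moved. The work goes in short steps, Python scripts to look and compute and a shell command to move; the robot and the scene stay as the last step left them, time stands still between calls to the robot, and variables do not carry over. Pictures are saved under pics/ and viewed, and the job is handed in when it is done.

```bash
mkdir -p pics; ls; cat > h.py <<'E'
import numpy as np, cv2
from workcell import get_obs, optics, ticket
def snap(n,f):
    i=optics.camera_info(n); p,d=optics.camera(n)
    cv2.imwrite(f'pics/{f}.png',cv2.cvtColor(p,cv2.COLOR_RGB2BGR)); np.savez(f'pics/{f}.npz',d=d,p=p,**{k:np.array(v) for k,v in i.items()})
    return p,d,i
def load(f):
    z=np.load(f'pics/{f}.npz'); return z['p'],z['d'],z
def ray(i,u,v):
    f=240/np.tan(np.radians(float(i['vfov']))/2)
    x,y=(u-float(i['cx']))/f,(v-float(i['cy']))/f
    k=float(i['k1']); a,b=x,y
    for _ in range(30):
        s=1+k*(a*a+b*b); a,b=x/s,y/s
    R=np.array(i['R']);t=np.array(i['t'])
    return -R.T@t, R.T@np.array([a,b,1.])
def plane(i,u,v,z):
    o,r=ray(i,u,v); return o+r*(z-o[2])/r[2]
def dep(i,d,u,v):
    o,r=ray(i,u,v); return o+r*float(d[int(round(v)),int(round(u))])
def proj(i,X):
    f=240/np.tan(np.radians(float(i['vfov']))/2)
    c=np.array(i['R'])@np.array(X)+np.array(i['t']); a,b=c[0]/c[2],c[1]/c[2]; s=1+float(i['k1'])*(a*a+b*b)
    return a*s*f+float(i['cx']),b*s*f+float(i['cy'])
def two(i,p,j,q):
    o,r=ray(i,*p);o2,r2=ray(j,*q)
    A=np.stack([r,-r2],1);s=np.linalg.lstsq(A,o2-o,rcond=None)[0]
    a,b=o+r*s[0],o2+r2*s[1]; return (a+b)/2,np.linalg.norm(a-b)
E
python3 - <<'E'
from h import *
print({k:np.round(v,3) for k,v in get_obs().items()})
for n in('scene','side','wrist'):
    p,d,i=snap(n,n+'0'); print(n,i)
E
```

```text
pics
{'clock': np.float64(0.0), 'joint_pos': array([ 1.315,  0.241,  0.004,  1.335, -0.   ,  1.571]), 'joint_vel': array([-0.   ,  0.001,  0.   ,  0.   , -0.   ,  0.   ]), 'tau': array([ 1.0000e-03, -3.7232e+01,  2.5241e+01,  1.7000e-02,  0.0000e+00,
        0.0000e+00]), 'eef_pos': array([0.126, 0.483, 0.244]), 'tool_rot': array([ 0.792,  0.611, -0.001,  0.001]), 'ft_force': array([ 0.446, -0.095, -0.397]), 'ft_torque': array([ 0.037, -0.007, -0.013]), 'grip_width': np.float64(0.085)}
scene {'vfov': 44.767393882423505, 'cx': 327.5214991312712, 'cy': 234.7152297230091, 'k1': 0.05800380116157951, 'R': array([[ 0.33533973,  0.9420904 ,  0.00359736],
       [ 0.73868001, -0.26056143, -0.62165874],
       [-0.5847214 ,  0.21112417, -0.78327994]]), 't': array([-0.0661789 , -0.34060059,  1.86720281])}
side {'vfov': 57.32536552563103, 'cx': 320.76444611007577, 'cy': 240.32331082907982, 'k1': 0.01062158967134492, 'R': array([[-0.97895545, -0.20399422,  0.00570921],
       [-0.10837788,  0.49598662, -0.86154019],
       [ 0.17291753, -0.84402822, -0.50765727]]), 't': array([0.53708888, 0.27591656, 0.85510615])}
wrist {'vfov': 71.87003049011594, 'cx': 315.42681208331305, 'cy': 234.6364309576694, 'k1': -0.0013693162724841756, 'R': array([[ 0.25211553,  0.96769275, -0.00291527],
       [ 0.92083567, -0.23897943,  0.30814038],
       [ 0.29748853, -0.08037146, -0.95133643]]), 't': array([-0.49946301, -0.0417261 ,  0.38020951])}
```

View pics/scene0.png

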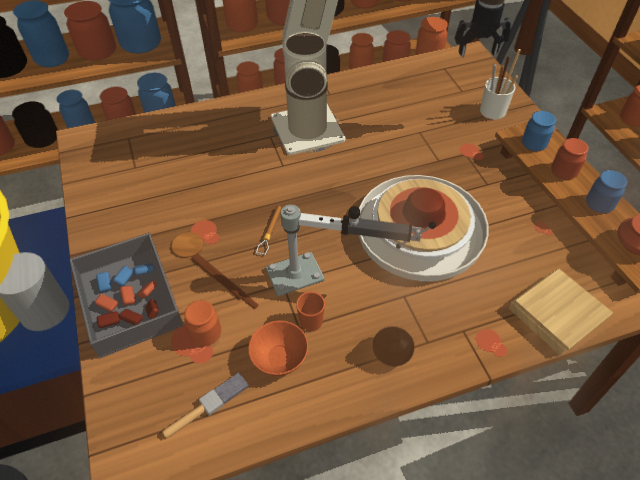

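View pics/side0.png

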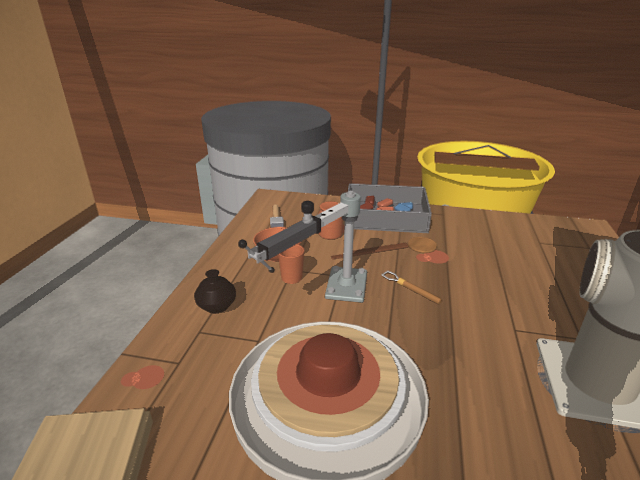

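View pics/wrist0.png

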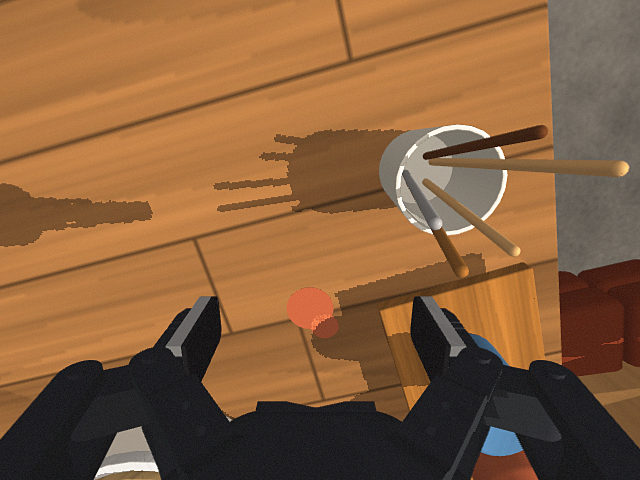

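The scene view shows the post cap at about (291,213), knob at (354,213), hinge near (418,233) and wheel at (425,215). The side view shows the cap at (350,198), knob at (308,207) and ball at (243,243). I'll enlarge the gauge in both.

```bash
python3 - <<'E'
from h import *
p,_,_=load('scene0'); cv2.imwrite('pics/z1.png',cv2.cvtColor(cv2.resize(p[170:300,250:450],(800,520),interpolation=cv2.INTER_CUBIC),cv2.COLOR_RGB2BGR))
p,_,_=load('side0'); cv2.imwrite('pics/z2.png',cv2.cvtColor(cv2.resize(p[180:310,220:380],(736,598),interpolation=cv2.INTER_CUBIC),cv2.COLOR_RGB2BGR))
E
```

```text
(no output)
```

View pics/z1.png

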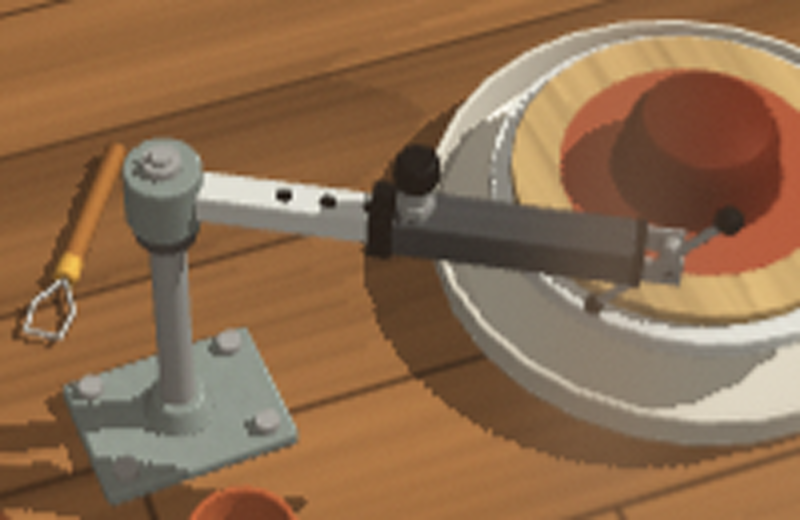

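View pics/z2.png

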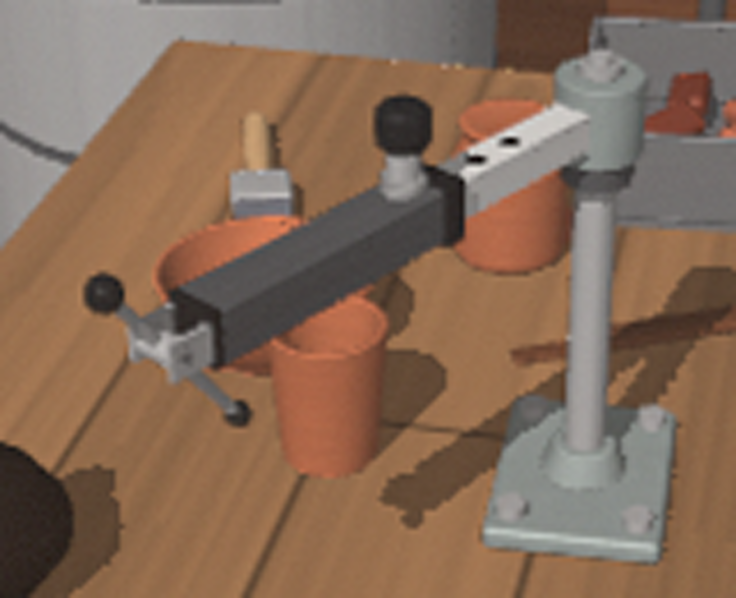

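```bash
python3 - <<'E'
from h import *
p1,d1,i1=load('scene0');p2,d2,i2=load('side0')
for n,a,b in [('cap',(160,158),(602,62)),('knob',(418,170),(403,124)),('ball',(730,219),(104,294)),('tip',(593,305),(237,412)),('hinge',(672,252),(172,342)),('postbase',(178,405),(584,455))]:
    X,e=two(i1,(250+a[0]/4,170+a[1]/4),i2,(220+a[0]*0+b[0]/4.6,180+b[1]/4.6)); print(n,X.round(4),round(e,4))
# wheel: bat plane by colour-free depth: points with z in 80..88mm
def cloud(i,d,us,vs):
    return np.array([dep(i,d,u,v) for u in us for v in vs if d[v,u]>0])
def circ(P):
    A=np.c_[2*P[:,:2],np.ones(len(P))];s=np.linalg.lstsq(A,(P[:,:2]**2).sum(1),rcond=None)[0]
    return s[:2],np.sqrt(s[2]+s[:2]@s[:2])
for i,d,us,vs in((i1,d1,range(340,500),range(165,290)),(i2,d2,range(220,440),range(310,480))):
    C=cloud(i,d,us,vs); Z=C[:,2]
    m=(Z>.079)&(Z<.089); B=C[m]; h=cv2.convexHull(B[:,:2].astype(np.float32))[:,0]; c,r=circ(h);print('bat',c,r,B[:,2].mean(),m.sum())
    top=C[(Z>.132)&(Z<.15)]; top=top[(np.hypot(*(top[:,:2]-c).T)<.06)]; h=cv2.convexHull(top[:,:2].astype(np.float32))[:,0];print('clay',cv2.minEnclosingCircle(h), top[:,2].max())
E
```

```text
cap [ 0.5251 -0.2082  0.2563] 0.0023
knob [ 0.596  -0.0812  0.2756] 0.004
ball [0.6789 0.0696 0.2666] 0.0037
tip [0.6485 0.0112 0.177 ] 0.0038
hinge [0.6636 0.0456 0.2312] 0.0067
postbase [ 0.5269 -0.2095  0.0181] 0.0055
bat [0.5070416  0.15864295] 0.12262663221479775 0.08402919904824063 3036
clay ((0.5078122615814209, 0.15520817041397095), 0.04512404650449753) 0.14736893977734145
bat [0.50382272 0.15840412] 0.12162711547018251 0.08427591586757825 9059
clay ((0.5032575726509094, 0.15905794501304626), 0.043903663754463196) 0.14235761809489678
```

Triangulation is consistent: the hinge comes out 289 mm from the axis and the knob 145 mm. The swivel is at about (0.526,-0.2085), the arm is at 61.4° and the wheel centre at (0.505,0.1585). The target bearing is therefore about 93.3°, a swing of +32°.

```bash
python3 -m inch '[[[6,0,0,-6,10],[6,-2.9,5,-8.5,20],[6,-5.8,10,-8.5,30],[6,-8.7,15,-8.5,40],[6,-11.6,20,-8.5,50]]]'
```

```text
clock: 0.78
eef_pos: [0.2915, 0.3192, 0.3297]
tool_rot: [0.976, 0.217, -0.0, 0.001]
ft_force: [1.8, 0.7, 0.8]
grip_width: 0.0598
```

```bash
cat >> h.py <<'E'
def yaw():
    q=get_obs()['tool_rot']; return 2*np.degrees(np.arctan2(q[1],q[0]))
def go(X,yw=None):
    o=get_obs();a=np.radians(yaw()); d=np.array(X)-o['eef_pos']
    x=np.array([np.cos(a),np.sin(a)]);y=np.array([np.sin(a),-np.cos(a)])
    r=None if yw is None else (yaw()-yw+180)%360-180
    print('dx %.2f dy %.2f dz %.2f cm roll %s'%(100*d[:2]@x,100*d[:2]@y,-100*d[2],r), 'now',o['eef_pos'].round(4),yaw().round(1))
S=np.array([.526,-.2085])
def arm(r,deg,s=0,z=.23):
    a=np.radians(deg); return np.array([*(S+r*np.array([np.cos(a),np.sin(a)])+s*np.array([-np.sin(a),np.cos(a)])),z])
E
python3 -c "
from h import *
go(arm(.215,61.4,0,.33),-28.6)"
```

```text
dx 16.22 dy 44.99 dz -0.03 cm roll 53.64803457922147 now [0.2915 0.3192 0.3297] 25.0
```

```bash
python3 -m inch '[[[6,2,5.7,0,10],[6,4,11.4,0,20],[6,6,17.1,0,30],[6,8,22.8,0,40],[6,10,28,0,50]]]'; python3 -c "
from h import *
go(arm(.215,61.4,0,.33),-28.6)"
```

```text
clock: 1.4
eef_pos: [0.5017, 0.106, 0.3297]
tool_rot: [0.976, -0.219, -0.0, 0.001]
ft_force: [0.6, 1.1, -0.1]
grip_width: 0.06
dx 16.88 dy 5.92 dz -0.03 cm roll 3.2729060183328613 now [0.5017 0.106  0.3297] -25.3
```

```bash
python3 -m inch '[[[6,5,1.8,0,3.3],[6,10,3.6,0,3.3],[6,14,4.9,0,3.3],[6,16.9,5.9,0,3.3],[6,16.9,5.9,0,3.3]]]'; python3 -c "
from h import *
go(arm(.215,61.4,0,.232),-28.6)
snap('wrist','w1');snap('scene','s1')"
```

```text
clock: 2.02
eef_pos: [0.6301, -0.0214, 0.3278]
tool_rot: [0.969, -0.249, -0.001, 0.001]
ft_force: [0.4, -0.5, -0.9]
grip_width: 0.0603
dx -0.18 dy -0.09 dz 9.58 cm roll -0.1917900060234956 now [ 0.6301 -0.0214  0.3278] -28.8
```

View pics/w1.png

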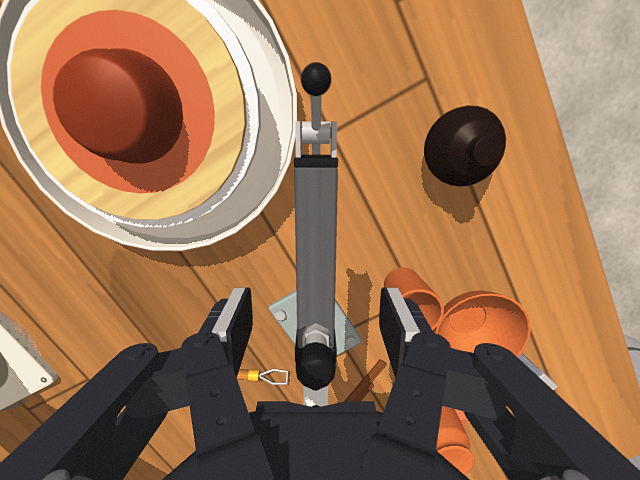

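The wrist view shows the sleeve lined up between the fingers, running from (316,160) to (316,330). The knob is at (316,365), the ball at (316,79) and the clevis at (316,140).

```bash
python3 - <<'E'
from h import *
p,d,i=load('w1')
for n,u,v,z in [('ball',316,79,.266),('clevis',316.5,140,.239),('sleeve end top',316.5,160,.244),('sleeve mid',317,240,.244),('knobtop',316,371,.287)]:
    X=plane(i,u,v,z); e=X[:2]-S; print(n,X.round(4),'r',np.hypot(*e).round(4),'deg',np.degrees(np.arctan2(e[1],e[0])).round(2), dep(i,d,u,v).round(3))
for b,(u,v) in dict(ball=(316,79)).items(): pass
s,ds,j=load('s1')
print(two(i,(316,79),load('scene0')[2],(432.5,224.7)))
E
```

```text
ball [0.681 0.069 0.266] r 0.3179 deg 60.81 [0.68  0.068 0.275]
clevis [0.666  0.0409 0.239 ] r 0.2861 deg 60.69 [0.666 0.041 0.236]
sleeve end top [0.6603 0.0305 0.244 ] r 0.2742 deg 60.67 [0.66  0.03  0.244]
sleeve mid [ 0.6351 -0.0163  0.244 ] r 0.221 deg 60.42 [ 0.635 -0.016  0.245]
knobtop [ 0.6002 -0.0785  0.287 ] r 0.1497 deg 60.26 [ 0.6   -0.078  0.288]
(array([0.68118365, 0.06929943, 0.26764958]), np.float64(0.0010808145078600913))
```

```bash
python3 -m inch '[[[6,0,0,4,0],[6,0.1,0,8,0],[6,0.1,0,9.6,0],[6,0.1,0,9.6,0],[6,0.1,0,9.6,0]]]'; python3 -m inch '[[[2,0,0,0,0],[2,0,0,0,0],[2,0,0,0,0],[2,0,0,0,0],[2,0,0,0,0]]]'
```

```text
clock: 2.75
eef_pos: [0.6297, -0.0194, 0.2347]
tool_rot: [0.969, -0.247, 0.0, 0.0]
ft_force: [0.8, 0.1, -0.5]
grip_width: 0.06
clock: 3.38
eef_pos: [0.6305, -0.0193, 0.2365]
tool_rot: [0.969, -0.247, 0.002, -0.0]
ft_force: [-0.1, 0.2, 5.5]
grip_width: 0.0267
```

```bash
python3 - <<'E'
from h import *
S=np.array([.529,-.207]); W=np.array([.505,.1585])
o=get_obs();T=o['eef_pos'][:2]-S; a=np.degrees(np.arctan2(*T[::-1])); r=np.hypot(*T)
w=np.degrees(np.arctan2(*(W-S)[::-1])); print(r,a,w,yaw())
y=np.radians(yaw());x=np.array([np.cos(y),np.sin(y)]);yy=np.array([np.sin(y),-np.cos(y)])
for t in np.arange(4,36,4):
    b=np.radians(a+t); D=S+r*np.array([np.cos(b),np.sin(b)])-o['eef_pos'][:2]; print(t,(100*D@x).round(2),(100*D@yy).round(2),-t)
E
```

```text
0.21343664219427197 61.59292898688449 93.75684670707206 -28.59377023782681
4 -1.49 0.06 -4
8 -2.97 0.22 -8
12 -4.44 0.48 -12
16 -5.88 0.85 -16
20 -7.3 1.31 -20
24 -8.68 1.87 -24
28 -10.01 2.53 -28
32 -11.3 3.28 -32
```

```bash
python3 -m inch '[[[2,-1.49,0.06,0,-4],[2,-2.97,0.22,0,-8],[2,-4.44,0.48,0,-12],[2,-5.88,0.85,0,-16],[2,-5.88,0.85,0,-16]]]'; python3 - <<'E'
from h import *
S=np.array([.529,-.207])
o=get_obs();T=o['eef_pos'][:2]-S; a=np.degrees(np.arctan2(*T[::-1]));r=np.hypot(*T);print(r,a,yaw())
y=np.radians(yaw());x=np.array([np.cos(y),np.sin(y)]);yy=np.array([np.sin(y),-np.cos(y)])
for t in [4,8,12,93.75-a]:
    b=np.radians(a+t); D=S+.2135*np.array([np.cos(b),np.sin(b)])-o['eef_pos'][:2]; print(t,(100*D@x).round(2),(100*D@yy).round(2),-t)
E
```

```text
clock: 4.0
eef_pos: [0.5739, 0.002, 0.2365]
tool_rot: [0.994, -0.11, 0.001, -0.0]
ft_force: [-2.4, 1.9, 1.6]
grip_width: 0.0267
0.21376385462315226 77.86920881293489 -12.574686585791936
4 -1.49 0.09 -4
8 -2.97 0.26 -8
12 -4.43 0.53 -12
15.880791187065114 -5.84 0.89 -15.880791187065114
```

```bash
python3 -m inch '[[[2,-1.49,0.07,0,-4],[2,-2.97,0.24,0,-8],[2,-4.43,0.5,0,-12],[2,-5.84,0.87,0,-15.9],[2,-5.84,0.87,0,-15.9]]]'; python3 -m inch '[[[5,0,0,0,0],[5,0,0,0,0],[6,0,0,-3,0],[6,0,0,-7,0],[6,0,0,-9,0]]]'; python3 - <<'E'
from h import *
print(get_obs()['eef_pos'],yaw())
snap('wrist','w2');snap('side','d2')
E
```

```text
clock: 4.62
eef_pos: [0.5145, 0.0068, 0.2365]
tool_rot: [1.0, 0.029, 0.001, -0.001]
ft_force: [-2.2, 3.4, 1.8]
grip_width: 0.0268
clock: 5.25
eef_pos: [0.5156, 0.0062, 0.3287]
tool_rot: [1.0, 0.028, 0.002, -0.001]
ft_force: [-0.3, -0.4, 1.1]
grip_width: 0.0601
[0.51558257 0.00620712 0.3286908 ] 3.230258433806868
```

View pics/w2.png

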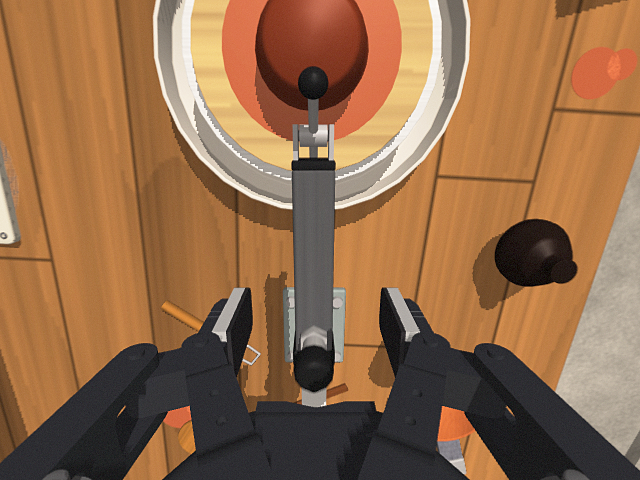

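View pics/d2.png

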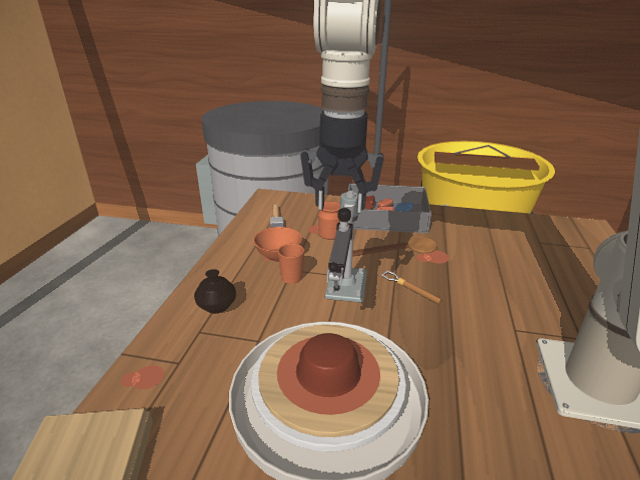

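The arm (column 313) now runs straight at the clay (columns 256–368, middle 312). I'll check this numerically and locate the ball.

```bash
python3 - <<'E'
from h import *
p,d,i=load('w2')
A=plane(i,313.5,300,.244);B=plane(i,314,180,.244);K=plane(i,314,371,.287);L=plane(i,313,83,.266)
u=(B-A)[:2];u/=np.linalg.norm(u);u2=(L-K)[:2];u2/=np.linalg.norm(u2)
print(A,B,K,L,np.degrees(np.arctan2(u[1],u[0])),np.degrees(np.arctan2(u2[1],u2[0])))
hsv=cv2.cvtColor(p,cv2.COLOR_RGB2HSV)
# bat edges left/right rows at z .084 -> chord midpoints
C=[]
for v in range(20,120,4):
  for uu in range(150,480):
    if d[v,uu]>0:
      X=dep(i,d,uu,v)
      if .081<X[2]<.088: C.append(X)
C=np.array(C)
n=lambda w:np.array([-w[1],w[0]])
from scipy.optimize import least_squares
# per-row extents: rows fan -> extremes in lateral coordinate
lat=(C[:,:2]-A[:2])@n(u); print('lateral of bat extents',lat.min(),lat.max(),(lat.min()+lat.max())/2)
W=np.array([.505,.1585]); print('wheel fixed-cam lateral',(W-A[:2])@n(u),(W-K[:2])@n(u2))
o,r=ray(i,313,83)
E
```

```text
[ 0.51818271 -0.03327472  0.244     ] [0.51369482 0.05327782 0.244     ] [ 0.51997906 -0.05905433  0.287     ] [0.51010863 0.10771361 0.266     ] 92.96822118837373 93.38719264014026
lateral of bat extents -0.11931433397306578 0.12434811467221979 0.002516890349577007
wheel fixed-cam lateral 0.003234537304848076 0.0020990833394525475
```

```bash
python3 -c "
from h import *
print(get_obs()['joint_pos'])
go([.510,.1075,.33],93.2)"
```

```text
[1.14159974e-02 2.49695927e-01 2.32321447e-01 1.54628918e+00
 1.30163828e-03 1.52566629e+00]
dx -0.04 dy -10.14 dz -0.10 cm roll -89.95988518747782 now [0.5161 0.0063 0.329 ] 3.2
```

```bash
python3 -m inch '[[[4,0,-3,0,-10],[4,0,-6,0,-20],[4,0,-10,0,-30],[4,0,-10.1,0,-40],[4,0,-10.1,0,-50]]]'; python3 -m inch '[[[4,0,0,0,-10],[4,0,0,0,-20],[4,0,0,0,-30],[4,0,0,0,-40],[4,0,0,0,-40]]]'; python3 -c "
from h import *
go([.510,.1075,.272],93.2)
snap('wrist','w3');snap('side','d3')"
```

```text
clock: 5.98
eef_pos: [0.5102, 0.1076, 0.3274]
tool_rot: [0.892, 0.451, 0.002, 0.001]
ft_force: [-0.1, -0.3, 0.5]
grip_width: 0.0396
clock: 6.6
eef_pos: [0.5101, 0.1074, 0.326]
tool_rot: [0.685, 0.728, 0.001, 0.001]
ft_force: [-0.8, -0.1, -0.3]
grip_width: 0.04
dx 0.02 dy -0.01 dz 5.40 cm roll 0.2791921482654516 now [0.5101 0.1074 0.326 ] 93.5
```

View pics/w3.png

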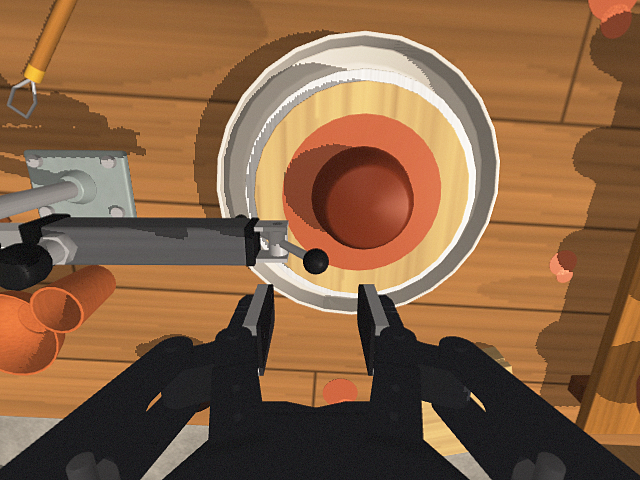

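The ball is at (315,261), exactly midway between the fingers (272–358). I'll confirm its position from this view, then descend.

```bash
python3 - <<'E'
from h import *
p,d,i=load('w3'); q,e,j=load('w2')
print(two(i,(315,261),j,(313,83)), plane(i,271,241,.239), plane(i,252,232,.244))
E
python3 -m inch '[[[4,0,0,2,0],[4,0,0,4,0],[4,0,0,5.4,0],[4,0,0,5.4,0],[1.75,0,0,5.4,0]]]'; python3 -m inch '[[[1.75,0,0,0,0],[1.75,0,0,0,0],[1.75,0,0,0,0],[1.75,0,0,0,0],[1.75,0,0,0,0]]]'
```

```text
(array([0.51009642, 0.10745921, 0.26724952]), np.float64(0.00022187680621957385)) [0.50887258 0.07684415 0.239     ] [0.50151988 0.06467778 0.244     ]
clock: 7.32
eef_pos: [0.5107, 0.1075, 0.2731]
tool_rot: [0.686, 0.728, 0.002, 0.002]
ft_force: [0.3, -0.5, -0.3]
grip_width: 0.0228
clock: 7.95
eef_pos: [0.5109, 0.1075, 0.2734]
tool_rot: [0.686, 0.728, 0.002, 0.002]
ft_force: [0.7, 0.3, 1.5]
grip_width: 0.0174
```

```bash
python3 -m inch '[[[1.75,-0.7,0,-0.3,0],[1.75,-1.3,0,-0.5,0],[1.75,-1.9,0,-0.6,0],[1.75,-2.5,0,-0.6,0],[1.75,-2.5,0,-0.6,0]]]'; python3 -c "
from h import *
snap('wrist','w4');snap('side','d4');snap('scene','s4')
for n,b in (('w4',(200,160,240,180)),('s4',(330,160,160,120)),('d4',(280,200,120,90))):
    p=load(n)[0];x,y,w,h=b
    cv2.imwrite('pics/%sz.png'%n,cv2.cvtColor(cv2.resize(p[y:y+h,x:x+w],(640,480),interpolation=cv2.INTER_CUBIC),cv2.COLOR_RGB2BGR))
"
```

```text
clock: 8.57
eef_pos: [0.5122, 0.0814, 0.279]
tool_rot: [0.686, 0.727, 0.001, 0.002]
ft_force: [0.5, 0.1, -0.1]
grip_width: 0.0174
```

View pics/w4.png

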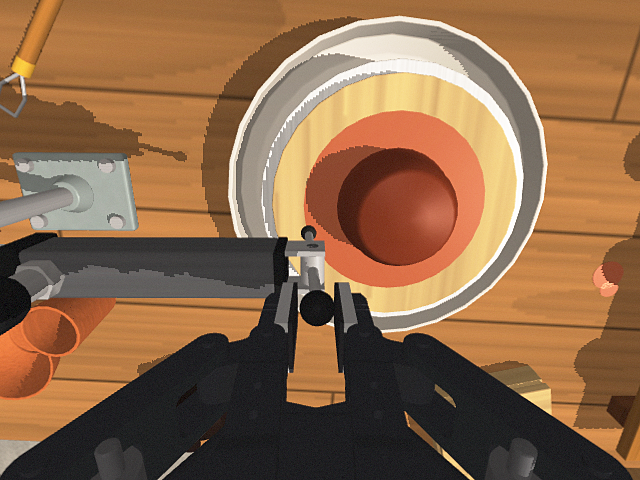

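View pics/s4z.png

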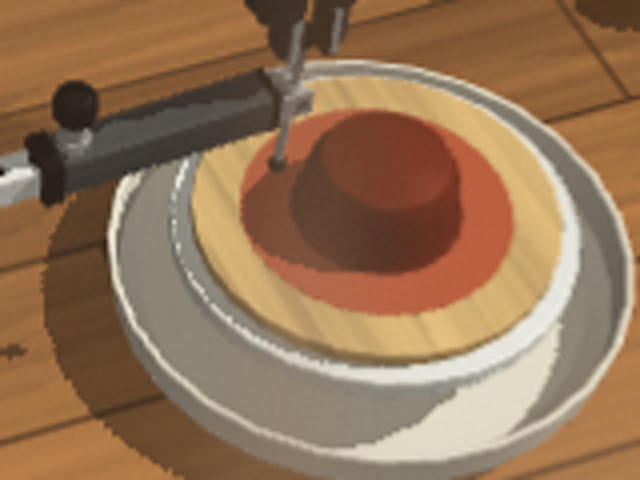

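View pics/d4z.png

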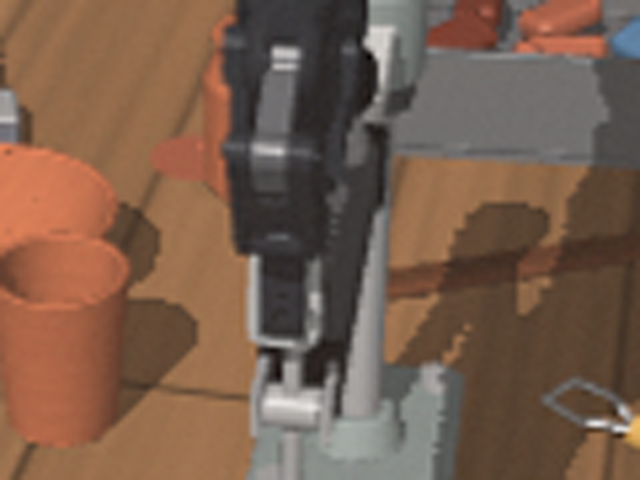

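The tip shows at (309,232) in the wrist view and about (399,200.8) in the scene view. The ball is at (317,307) in the wrist view. I'll work out the tilt from these.

```bash
python3 - <<'E'
from h import *
_,_,w=load('w4');_,_,s=load('s4')
T,e=two(w,(308.5,232),s,(399,200.8)); B=plane(w,317,307,.2758); print(T,e,B)
T2=plane(w,308.5,232,.160);print(T2)
u=np.array([np.cos(np.radians(93.3)),np.sin(np.radians(93.3))])
for t in(T,T2): print('tilt',np.arctan2((B-t)[:2]@u,(B-t)[2]))
E
```

```text
[0.511924   0.07637908 0.16445564] 0.000515847850840577 [0.51128766 0.08242252 0.2758    ]
[0.51324352 0.07611947 0.16      ]
tilt 0.05446204483342578
tilt 0.055256131709042665
```

```bash
python3 -m inch '[[[1.75,-0.2,0,0,0],[1.75,-0.25,0,0,0],[1.75,-0.25,0,0,0],[1.75,-0.25,0,0,0],[1.75,-0.25,0,0,0]]]'; python3 -m inch '[[[3.5,0,0,0,0],[4,0,0,0,0],[4,0,0,-2,0],[4,0,0,-5,0],[4,0,0,-5,0]]]'
python3 -c "
from h import *
snap('wrist','w5');snap('scene','s5')
for n,b in (('s5',(330,160,160,120)),):
    p=load(n)[0];x,y,w,h=b
    cv2.imwrite('pics/%sz.png'%n,cv2.cvtColor(cv2.resize(p[y:y+h,x:x+w],(640,480),interpolation=cv2.INTER_CUBIC),cv2.COLOR_RGB2BGR))
"
```

```text
clock: 9.35
eef_pos: [0.5123, 0.0797, 0.2789]
tool_rot: [0.686, 0.728, 0.001, 0.002]
ft_force: [-0.7, 0.1, 0.7]
grip_width: 0.0177
clock: 9.98
eef_pos: [0.5132, 0.0798, 0.3313]
tool_rot: [0.686, 0.728, 0.003, 0.003]
ft_force: [0.9, -0.2, 0.1]
grip_width: 0.0398
```

View pics/w5.png

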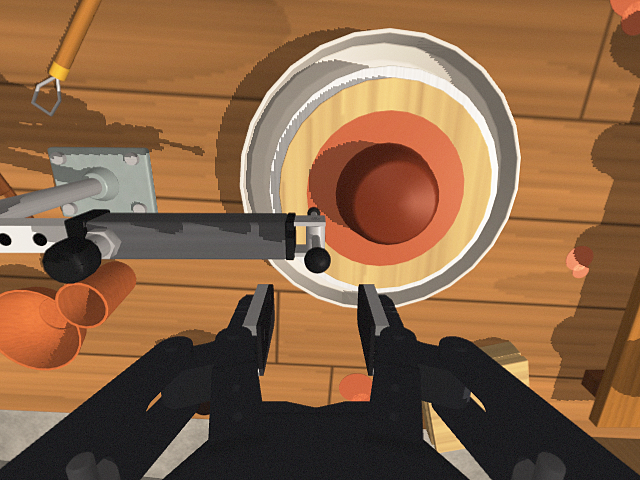

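View pics/s5z.png

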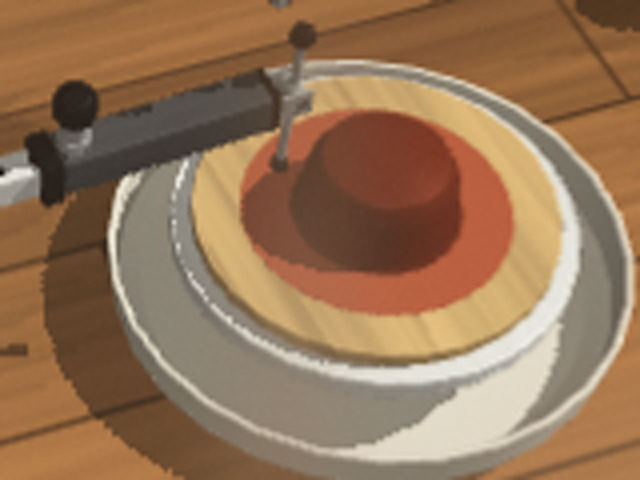

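```bash
python3 - <<'E'
from h import *
_,_,w=load('w5');_,_,s=load('s5')
T,e=two(w,(314,213),s,(399.75,200.75)); B,e2=two(w,(317.5,260),s,(405.5,168.75)); print(T,e,B,e2)
u=np.array([np.cos(np.radians(93.3)),np.sin(np.radians(93.3))])
print('tilt',np.arctan2((B-T)[:2]@u,(B-T)[2]),np.linalg.norm(B-T))
_,_,v=load('w2'); print(plane(w,70,262,.287)) 
S=np.array([.529,-.207])
print(np.degrees(np.arctan2(*(B[:2]-S)[::-1])), np.degrees(np.arctan2(*(np.array([.505,.1585])-S)[::-1])))
E
```

```text
[0.51204141 0.07856538 0.16395984] 0.00025131848261695643 [0.51177234 0.081192   0.27512716] 4.561752603960164e-05
tilt 0.023723279050908663 0.1111986785967739
[ 0.51650932 -0.05864835  0.287     ]
93.42097897672444 93.75684670707206
```

```bash
python3 -c "
from h import *
go([.5185,-.060,.335],93.3)"; python3 -m inch '[[[6,-3.5,0,0,0],[6,-7,0,-0.3,0],[6,-10.5,0,-0.4,0],[6,-14,0,-0.4,0],[6,-14,0,-0.4,0]]]'
python3 -c "
from h import *
snap('wrist','w6');go([.5185,-.060,.271],93.3)"
```

```text
dx -13.98 dy -0.19 dz -0.64 cm roll 0.09918067630621863 now [0.5121 0.0796 0.3286] 93.4
clock: 10.7
eef_pos: [0.5199, -0.0621, 0.3312]
tool_rot: [0.687, 0.726, 0.0, 0.001]
ft_force: [0.1, 0.5, -0.0]
grip_width: 0.0602
dx 0.10 dy -0.13 dz 6.04 cm roll -0.033649780258201645 now [ 0.5198 -0.061   0.3314] 93.3
```

View pics/w6.png

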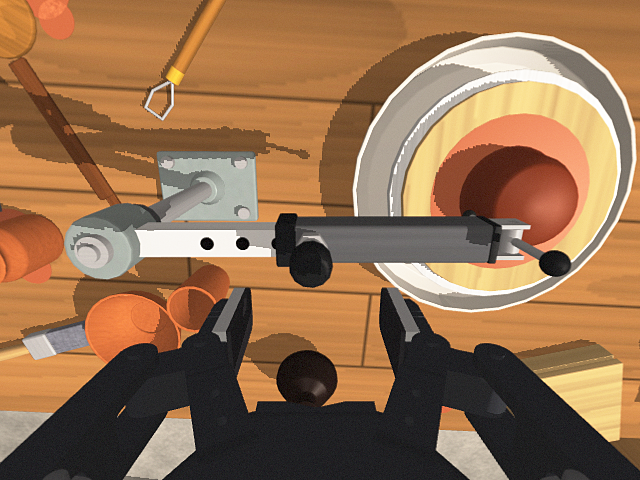

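The knob is at about (311,264) between the fingers, whose midline is at column 316. I'll measure it.

```bash
python3 - <<'E'
from h import *
p,d,i=load('w6')
P=[]
for v in range(225,300):
  for u in range(275,350):
    if d[v,u]>0:
      X=dep(i,d,u,v)
      if X[2]>.283 and X[2]<.295: P.append(X)
P=np.array(P); print(len(P),P.mean(0),P.min(0),P.max(0))
c=(P.min(0)+P.max(0))/2; print(c); go([c[0],c[1],.271],93.3)
print(plane(i,94,253,.25))
E
```

```text
1295 [ 0.51816352 -0.06508617  0.28616507] [ 0.50676693 -0.07724919  0.28300636] [ 0.53153779 -0.05284709  0.28841748]
[ 0.51915236 -0.06504814  0.28571192]
dx -0.40 dy -0.09 dz 6.04 cm roll -0.033649780258201645 now [ 0.5198 -0.061   0.3314] 93.3
[ 0.53178768 -0.2119498   0.25      ]
```

```bash
python3 -m inch '[[[6,-0.4,-0.1,0,0],[6,-0.4,-0.1,3,0],[6,-0.4,-0.1,6,0],[5,-0.4,-0.1,6,0],[4,-0.4,-0.1,6,0]]]'; python3 -m inch '[[[3,0,0,0,0],[1.8,0,0,0,0],[1.8,0,0,0,0],[1.8,0,0,0,0],[1.8,0,0,0,0]]]'
python3 -c "
from h import *
print(get_obs());snap('side','d7');snap('scene','s7');snap('wrist','w7')
for n,b in (('s7',(270,160,160,120)),('d7',(260,160,160,120))):
    p=load(n)[0];x,y,w,h=b
    cv2.imwrite('pics/%sz.png'%n,cv2.cvtColor(cv2.resize(p[y:y+h,x:x+w],(640,480),interpolation=cv2.INTER_CUBIC),cv2.COLOR_RGB2BGR))
"
```

```text
clock: 11.38
eef_pos: [0.5196, -0.0645, 0.2724]
tool_rot: [0.686, 0.727, 0.001, 0.001]
ft_force: [-0.1, -0.0, 0.5]
grip_width: 0.04
clock: 12.0
eef_pos: [0.5205, -0.0647, 0.2743]
tool_rot: [0.686, 0.727, 0.002, 0.003]
ft_force: [-1.2, 0.6, 5.9]
grip_width: 0.0242
{'clock': 12.0, 'joint_pos': array([-1.23677511e-01,  2.74093192e-01,  1.24613127e-01,  1.41432011e+00,
        9.50021544e-05, -1.81654586e-01]), 'joint_vel': array([ 0.00174613, -0.00058771, -0.00032723,  0.00205128, -0.00044442,
        0.00094358]), 'tau': array([ 1.11102371e-02, -3.61101830e+01,  2.35509342e+01, -2.19809990e-01,
        5.05584630e-02,  1.22293452e-02]), 'eef_pos': array([ 0.52048296, -0.06467456,  0.27431713]), 'tool_rot': array([0.68631026, 0.72730048, 0.00210689, 0.00279281]), 'ft_force': array([-1.20748757,  0.63532137,  5.92542891]), 'ft_torque': array([-0.0160858 ,  0.11506432, -0.02536017]), 'grip_width': 0.02415043128855954}
```

View pics/s7z.png

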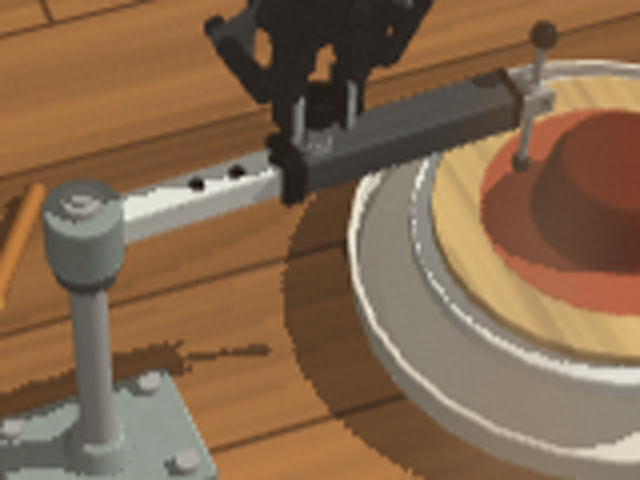

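View pics/w7.png

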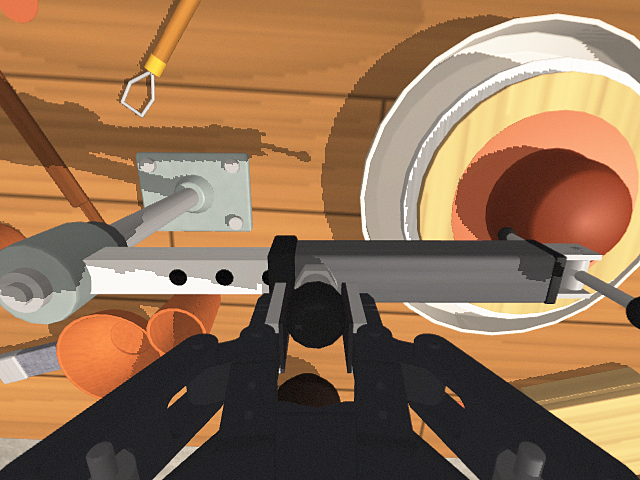

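```bash
python3 -m inch '[[[1.8,0,0,-0.4,0],[1.8,0,0,-0.8,0],[1.8,0,0,-1.1,0],[1.8,0,0,-1.1,0],[1.8,0,0,-1.1,0]]]'
python3 -c "
from h import *
print(get_obs()['ft_force']);snap('scene','s8')
for n,b in (('s8',(270,160,160,120)),):
    p=load(n)[0];x,y,w,h=b
    cv2.imwrite('pics/%sz.png'%n,cv2.cvtColor(cv2.resize(p[y:y+h,x:x+w],(640,480),interpolation=cv2.INTER_CUBIC),cv2.COLOR_RGB2BGR))
"
```

```text
clock: 12.78
eef_pos: [0.5204, -0.0646, 0.2847]
tool_rot: [0.686, 0.727, 0.002, 0.002]
ft_force: [3.6, -0.8, -8.6]
grip_width: 0.0242
[ 3.59032461 -0.84273337 -8.5924484 ]
```

View pics/s8z.png

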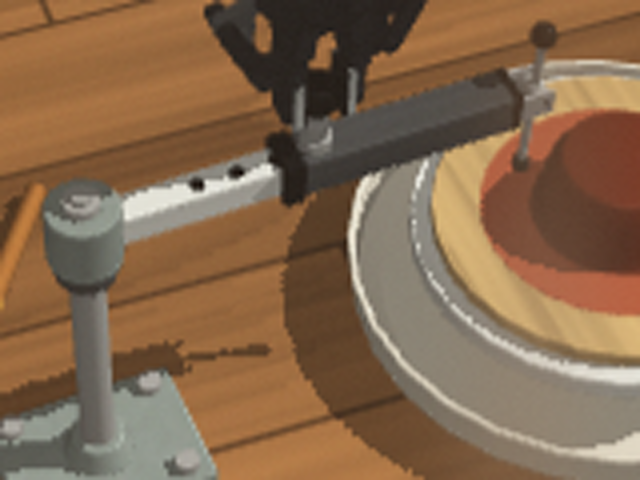

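```bash
python3 -m inch '[[[1.8,0.7,0,0,0],[1.8,1.4,0,0,0],[1.8,2.1,0,0,0],[1.8,2.5,0,0,0],[1.8,2.5,0,0,0]]]'
python3 -c "
from h import *
go([.5204-.025*.0575,-.0646+.025,.274]);print(get_obs()['ft_force'])"
```

```text
clock: 13.45
eef_pos: [0.5189, -0.0398, 0.2847]
tool_rot: [0.686, 0.727, 0.002, 0.003]
ft_force: [4.1, -2.9, -8.5]
grip_width: 0.0241
dx 0.02 dy 0.00 dz 1.07 cm roll None now [ 0.5189 -0.0398  0.2847] 93.3
[ 4.06164125 -2.92342785 -8.45927232]
```

Moved 24.8 mm. Now I'll lower the knob to let the pin home.

```bash
python3 -m inch '[[[1.8,0,0,0.4,0],[1.8,0,0,0.8,0],[1.8,0,0,1.1,0],[1.8,0,0,1.3,0],[1.8,0,0,1.3,0]]]'
python3 -c "
from h import *
print(get_obs()['ft_force'], get_obs()['ft_torque']);snap('scene','s9');snap('side','d9');snap('wrist','w9')
for n,b in (('s9',(270,160,160,120)),('d9',(260,160,160,120))):
    p=load(n)[0];x,y,w,h=b
    cv2.imwrite('pics/%sz.png'%n,cv2.cvtColor(cv2.resize(p[y:y+h,x:x+w],(640,480),interpolation=cv2.INTER_CUBIC),cv2.COLOR_RGB2BGR))
"
```

```text
clock: 14.08
eef_pos: [0.5191, -0.0398, 0.2743]
tool_rot: [0.686, 0.727, 0.003, 0.004]
ft_force: [-2.3, -0.6, 5.6]
grip_width: 0.0245
[-2.2729566  -0.56973775  5.56234797] [-0.36447385  0.45698189  0.0427563 ]
```

View pics/s9z.png

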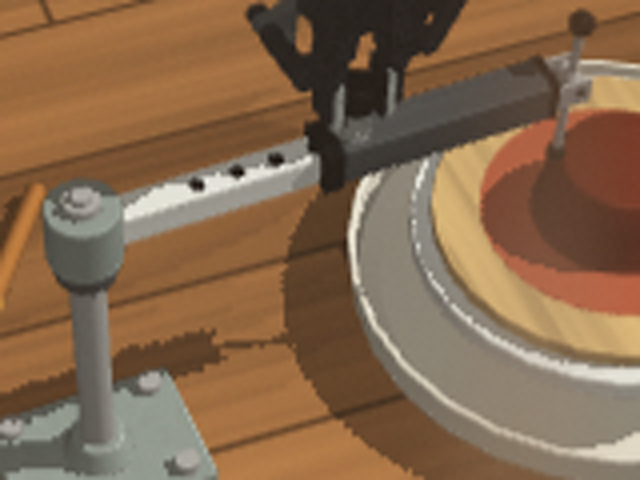

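View pics/w9.png

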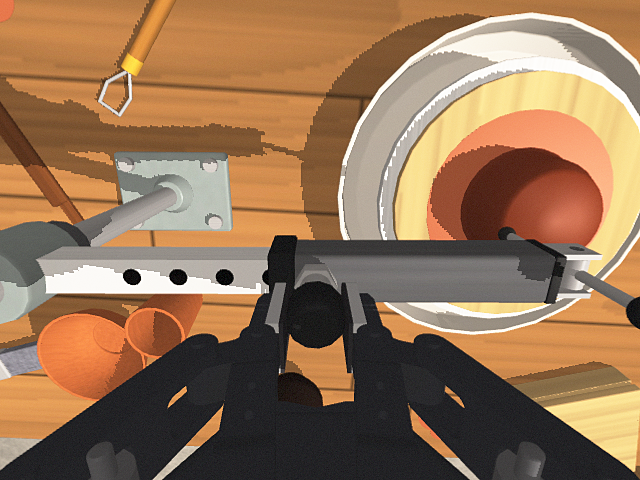

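The sleeve has moved one hole: one more dark hole shows, at (132,277) in the wrist view. The height and push match the home state before lifting. A final check of pin, bearing and plumb follows.

```bash
python3 - <<'E'
from h import *
for n in('w7','w9'):
    p,d,i=load(n)
    k=np.median([dep(i,d,u,v)[2] for u in range(305,326,3) for v in range(305,330,3)]); s=np.median([dep(i,d,u,v)[2] for u in range(380,500,10) for v in (252,256,260)])
    print(n,'knob',k.round(4),'sleeve',s.round(4),(k-s).round(4))
_,_,w=load('w9');_,_,s=load('s9');_,_,w7=load('w7');_,_,s7=load('s7')
T,e=two(w,(508,233),s,(270+557/4,160+149/4)); print(T,e)
T0,e=two(w7,(508,233),s7,(270+521/4,160+162/4)); print(T0,e,np.linalg.norm(T-T0))
B=plane(s,270+581/4,160+23/4,.276);B0=plane(s7,270+543/4,160+35/4,.276)
u=np.array([np.cos(np.radians(93.3)),np.sin(np.radians(93.3))])
print(B,B0,np.linalg.norm(B-B0),'tilt',np.arctan2((B-T)[:2]@u,(B-T)[2]))
Wh=np.array([.505,.1585]); K=np.array(get_obs()['eef_pos'])[:2]; n=lambda v:np.array([-v[1],v[0]])
for S0 in ([.526,-.2085],[.5318,-.212],[.529,-.207]):
    S0=np.array(S0);v=(B[:2]-S0)/np.linalg.norm(B[:2]-S0);print('lat',(Wh-S0)@n(v))
E
```

```text
w7 knob 0.2867 sleeve 0.2425 0.0442
w9 knob 0.2866 sleeve 0.2428 0.0438
[0.50961341 0.10554563 0.16431994] 0.00032520798348119567
[0.51102092 0.08088694 0.16328831] 0.0006911163287437593 0.02472035736585946
[0.51115463 0.1064367  0.276     ] [0.51273594 0.08131765 0.276     ] 0.025168774322515533 tilt 0.007171018891244084
lat 0.003696388900104937
lat 0.0027733645497271505
lat 0.0031852761179577277
```

```bash
python3 -m inch '[[[1.8,0,0,0.1,0],[1.8,0,0,0.1,0],[1.8,0,0,0.1,0],[1.8,0,0,0.1,0],[1.8,0,0,0.1,0]]]'
```

```text
clock: 14.85
eef_pos: [0.5191, -0.0398, 0.2743]
tool_rot: [0.686, 0.727, 0.003, 0.004]
ft_force: [-2.3, -2.2, 6.1]
grip_width: 0.0244
```

```bash
python3 -c "
from h import *
print(ticket.job_done())"
```

```text
the job is handed in; nothing more can be done
None
```

The gauge is set for the narrower jar: the arm points at the middle of the wheel, the pointer hangs plumb, and the sleeve is one hole further out. I handed the job in at about 14.9 s, with the gripper still holding the knob. The hand-in gives no verdict.

I swung the arm round by the sleeve (about 32°), then led the ball back until the pointer hung plumb. After that I pulled the knob up about 10 mm, slid the sleeve out and lowered the pin into the next hole.

| Check | Last reading | Limit |
|---|---|---|
| Arm's centre line off the wheel's middle | about 3–4 mm | 18 mm |
| Pointer tilt | about 0.01–0.02 rad | 0.12 rad |
| Sleeve slid out | 24.7–25.2 mm, one more hole showing | 25 ± 3.5 mm |
| Knob top above sleeve top | 43.8 mm (44.2 mm before lifting, 43 mm nominal at home) | pin within 2 mm of home |

- **Pin:** a final 1 mm push down did not move the knob, so the pin is home.
- **Grip on the knob:** the fingers stopped at 24.4 mm on the 26 mm knob. I did not measure the grip force directly.
- **Disagreement:** the cameras' positions for the swivel axis differed by up to about 6 mm. With any of them, the arm's line stays within 4 mm of the wheel's middle.
- **Bystanders:** I did not touch the wheel, the clay or the other things on the bench, and they looked unmoved in the pictures. I did not measure their positions again.

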